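Hook the test probe onto a module's middle loop

ROBOT

A 6-joint arm with a two-finger parallel gripper is mounted at the origin on a cart in front of the work surface, level with it; the furniture and walls round the work are solid. World frame = base frame: x ahead of the robot, y to its left, z up, the work surface at z = 0. Lengths are in m, angles in degrees, forces in N, time in s.
With the tool pointing down it reaches from about 0.425 to 0.925 m from the base axis. Payload 12.5 kg.
Tool frame: the origin (TCP) lies between the finger pads; the fingertips stand 14 mm ahead of it and the grasp point (between the pads) lies 5 mm behind it; x points along the fingers, y is the direction in which the jaws open and shut, and the axes are right-handed (so a half turn about x gives the same grasp; the last joint's range is limited). The gripper opens to 85 mm and grips with 20 to 120 N. Pads are 22 mm wide; open, the fingers measure 114 mm over their backs; the gripper's body (76 mm by 85 mm) begins 54 mm behind the grasp point. The pads swing forward as they close: fully open they stand 13 mm farther back than shut.
Start: joints at [62.017, 28.126, 89.318, -0, 62.55, -6.05], TCP at [0.233, 0.58, 0.245] pointing down, gripper open.
Joint ranges: [-177.58, 177.58], [-47.91, 125.51], [2.72, 160], [-65.01, 245.01], [3.68, 167.84], [-153.87, 153.87]. Speed limits (degrees/s): [127.2, 127.2, 159.86, 180, 180, 180].

INTERFACE

Orientations are given as a 3x3 rotation matrix whose columns are the frame's x, y, z axes.
In Python, from cell import * gives the robot as it stands.
- The arm moves only by the shell command python3 -m jog 'ROWS' [FORCE]. ROWS is JSON, a list of rows, each a list of 3 entries, a list of its own where there are three numbers: the shift along the tool's x, y, z in mm, then the turn, a rotation vector about the tool's x, y, z in rad, then the finger opening in mm, from 0 to 85.4. In form: [[[tx, ty, tz], [ax, ay, az], claw], ...]. A call has 1 to 12 rows; each row is the pose to reach, as a shift and turn from the pose commanded when the call began, along the tool's axes at that moment; what a row does not reach only later rows make up. A row lasts 1/8 s, in which the tool goes at most 62.5 mm and 10.7 degrees, less where a joint would pass 70% of its speed; a pose out of reach is approached as far as the arm can. A call with a gripper value outside its range is refused whole. The fingers move at their own pace and stop on an object; FORCE is the grip in N (left out, the last holds). Time passes only in rows, so rows that repeat a pose let the fingers close. It gives the time, the measured TCP pose, the force and the opening at its end, in the units of the state.
- observe(): the state, without advancing time (a new reading comes with each control period).
- snapshot(name): name is "scene" or "top" or "wrist"; returns a dict with "image" (480x640x3 uint8, red, green, blue), "fov_y" (degrees; the focal length in pixels is half the picture's height over the tangent of half this angle, whatever the lens; pixels are square), "cx", "cy" (the principal point, pixels), "rvec" (rotation vector, rad) and "tvec" (3), from world to camera coordinates, as OpenCV has them. Camera axes: x right, y down, z forward; pixel columns grow to the right and rows downward; lengths in m; the calibration is good to about 2 mm. The wrist camera is an equidistant fisheye: a pixel r from the principal point sees the ray r / f radians off the axis. A picture is of the moment at which its call begins. There is no depth.
- hand_in(): hands the job in, once; it reports no verdict.
Trained networks look in a picture, given as the dict that the camera call returned (one of the last four; its "shot" number tells which), for a name from the list of things; names that differ only in an ending like _2 or _b are one class to them, and where a whole thing is asked for, a point or a joint stands for the part that bears it (a point fixed in the world has none). Each returns a list of dicts, best first, with "conf" (0 to 1); they miss things now and then, are a little off and sometimes report something else, mostly with a low value. They report only what shows in the picture. A call takes as long as a camera call.
- outline_of(target, picture): "region" (480x640 bool, what is visible of it).
- landmark_of(target, picture): "xyz" ([x, y, z] in m, in world coordinates, good to about 4 mm: a listed point, or the origin of a listed thing).
The state is a dict: "t": time; "joint_pos": joint angles; "qd": joint speeds; "effort": joint torques, N m; "eef_pos": TCP position; "tool_rot": TCP orientation; "contact_force": force on the tool from outside, world axes, zero at the start; "wrist_torque": the same for the moment, N m; "finger_gap": finger opening in m.
Only numpy, scipy, OpenCV 4.12 (cv2) and the standard library are available. Lean on these libraries where they do the work, as an engineer would, in place of code of your own. Each camera call takes 0.05 s, during which the arm holds its last target.

TASK

Get the plug-in module ready for measurement in its test jig: push it fully home against the stops under the probe rail, then slide the probe along to the right of the middle wire loop, as seen from the robot. Press the probe's plunger down so that its hook comes out between the loops, draw it left under the middle loop while still pressed, and let go so that the spring hook catches that loop. Leave the bystanding tools where they lie.

Things in the scene. Friction and masses are not known exactly. Their poses are not given: they have to be found in the camera images.
- test_jig: Fixed test jig: aluminium base plate 145 x 200 mm, its top 12 mm above the bench, with two dark guides for the module and, behind, two rods for the probe slide. Origin: on the bench under the middle of the guides; x = the way the module goes in (away from the robot), y = along the rods (left as seen from the robot), z up. The probe's axis is in the plane x = +25 mm.
- guides (a point): Middle between the guides, on the base plate's top. The guides reach from x = -55 to +55 mm of the jig and are 109 mm wide over all, 10 mm high; their lips lie over the module's bottom flange (1.7 mm play), so it can only slide along x. Two stops at x = +55 mm.
- rail (a point): Middle of the rail: two rods along y, 88 and 112 mm above the bench, at x = +63 mm of the jig, between two posts 128 mm high at y = +-88 mm. The probe hangs 38 mm in front of the rods.
- module: Plug-in circuit module, loose, about 0.45 kg, in the guides; 130 (x) x 90 (y) x 26 mm, parts on top up to 40 mm. Origin: centre of its underside, 12 mm above the bench; axes like the jig's. Starts 25 to 45 mm short of home; home, its origin is at x = -10 mm of the jig. Sliding it takes 2 to 6 N. At its rear end three equal steel wire loops stand in a row along y.
- module_front (a point): Middle of the flat grey front panel, 30 mm above the bench (panel 80 mm wide, 16 to 42 mm above the bench, two screw heads 5 mm proud at y = +-31 mm). Push here along the jig's +x.
- loop_middle (a point): Middle of the top bar of the middle loop, 56 mm above the bench; axes as the module's. Loops: 3.2 mm wire, 28 mm apart along y, each 21 mm wide over all along x with a straight bar along x on top; the bar's centre is 18 mm above the board.
- probe_slide (a joint): Place of the probe slide on its rods in m, -0.06 to 0.06: the y of the probe's axis in the jig's frame (left is +). Stays where it is left (friction about 1 N). Starts to the left of the middle loop. With the plunger up the probe passes over the loops (lowest point 61 mm above the bench).
- flange (a point): Centre of the round finger flange (28 mm across, 4 mm thick) on the probe's upright black barrel (17 mm across), 126 mm above the bench. Push the flange or barrel sideways to slide the probe.
- probe_plunger (a joint): How far the plunger is pressed in m: 0 up, 0.019 fully down; the hook moves down as much. Spring 2 N at the top, 4 N half way, 6 N fully down. Pressed 0.015 or more the hook's tip is below the loops' bars (fully: 4 mm below). Let go, it springs back: to 0.008-0.010 with a loop caught, else to 0.
- plunger_top (a point): Centre of the top of the round black plunger cap (22 mm across) on the probe's axis, 158 mm above the bench when up: press it straight down. A fingertip that presses it can drag the slide along by friction.
- hook_crook (a point): Seat of the hook: where a caught bar's centre lies, 6 mm to +y of the probe's axis. The hook is a J of 3.6 mm wire: shank on the probe's axis, foot 12 mm to +y (left), tip turned up 5 mm; 8.4 mm free between shank and tip. With the probe's axis 20 mm to the right (-y) of a loop the hook comes down midway between two loops.
- caliper: Bystander: sliding caliper with a dark display, 210 mm long, lying on the bench in front on the left. Leave alone.
- side_cutters: Bystander: small side cutters with red grips, 111 mm long, lying on the bench in front of the vice. Leave alone.
- hex_key_4: Bystander: small steel hex key, 87 mm long, 4 mm thick, lying on the bench in front on the right. Leave alone.

How it is judged (in metres and radians):
On the way, in this order (a step that is already met when the one before it is completed fails the run):
1. the module is pushed fully home in the jig (x of module in the frame of test_jig above -0.013 m), for 0.1 s.
2. the plunger is pressed with the hook to the right of the middle loop, between it and the next (value of joint probe_plunger above 0.013 m and y of hook_crook in the frame of loop_middle between -0.022 and -0.008 m), for 0.05 s.
3. the hook, still pressed out, is drawn under the middle loop (value of joint probe_plunger above 0.013 m and y of hook_crook in the frame of loop_middle between -0.004 and 0.005 m), for 0.05 s.
At the end, for the whole second after the job is handed in: The module is home (within 3 mm of its stops) and at rest, and the let-go hook, pulled up by its spring, holds the middle loop: the bar lies in the hook's crook (within 5 mm sideways and 2.5 mm in height), the plunger has stayed 6 to 12.5 mm down and the hook presses on the loop (x of module in the frame of test_jig above -0.013 m and y of hook_crook in the frame of loop_middle between -0.005 and 0.005 m and z of hook_crook in the frame of loop_middle between -0.0025 and 0.0025 m and value of joint probe_plunger between 0.006 and 0.0125 m and contact force between probe_plunger and module above 1 N and linear speed of module below 0.01 m/s); the robot touches nothing.
It fails at once if a bystanding tool is moved by more than 20 mm (distance of any of caliper, side_cutters, hex_key_4 from where it was at the start of the episode above 0.02 m).
It also fails if it takes over 53 s, if anything falls off the work surface, if the arm or the gripper's body presses on something with over 40 N, if the wrist force passes 120 N, or if a joint passes its speed limit or range.

## Working session

There is one attempt and no reset: what is moved stays moved. The work goes in short steps, Python scripts to look and compute and a shell command to move; the robot and the scene stay as the last step left them, time stands still between calls to the robot, and variables do not carry over. Pictures are saved under pics/ and viewed, and the job is handed in when it is done.

```bash
ls; mkdir -p pics
cat > look.py <<'E'
from cell import *
import cv2,sys
E
python3 - <<'E'
from cell import *
import cv2,numpy as np
o=observe(); print(o)
for n in ["scene","top","wrist"]:
    s=snapshot(n); cv2.imwrite(f"pics/{n}0.png",s["image"][:,:,::-1])
    print(n,s["fov_y"],s["cx"],s["cy"],s["rvec"],s["tvec"])
    for t in ["test_jig","guides","rail","module","module_front","loop_middle","flange","plunger_top","hook_crook","caliper","side_cutters","hex_key_4"]:
        try:
            r=landmark_of(t,s); print(t,[(np.round(a["xyz"],4).tolist(),round(a["conf"],2)) for a in r[:2]])
        except Exception as e: print(t,e)
print(observe()["t"])
E
```

```text
pics
{'t': 0.0, 'joint_pos': array([ 6.20186932e+01,  2.81643811e+01,  8.93502820e+01,  6.37610735e-04,
        6.25476847e+01, -6.04948957e+00]), 'qd': array([-0.01065244, -0.0835111 , -0.03735454,  0.04858475, -0.01407511,
        0.01335368]), 'effort': array([ 4.44500483e-04, -6.18457818e+01, -2.61590517e+01, -1.59307319e-04,
        4.09484433e-03,  4.55633074e-05]), 'eef_pos': array([0.23331017, 0.57960005, 0.24472425]), 'tool_rot': array([[-5.19273703e-04,  3.73507451e-01,  9.27627034e-01],
       [-9.56333112e-04,  9.27626550e-01, -3.73507791e-01],
       [-9.99999408e-01, -1.08107322e-03, -1.24494531e-04]]), 'contact_force': array([ 0.70613588,  0.60312599, -0.03583979]), 'wrist_torque': array([-0.0400889 , -0.00965043, -0.03869347]), 'finger_gap': 0.08530672694977283}
scene 49.38318139213851 319.8418593479416 246.65122969073545 [ 1.98915552 -0.44117831  0.25449756] [-0.52674336  0.15832928  0.88556401]
test_jig [([0.5476, -0.2402, -0.0027], 0.72)]
guides [([0.5478, -0.2428, 0.0088], 0.78), ([0.5746, -0.2049, 0.1235], 0.61)]
rail [([0.6102, -0.243, 0.1022], 0.96), ([0.5763, 
[... 1019 characters left out ...]
.68)]
plunger_top []
hook_crook [([0.5729, -0.2024, 0.0656], 0.56)]
caliper [([0.4055, 0.0658, -0.0029], 0.57)]
side_cutters [([0.4062, -0.0719, -0.0017], 0.73)]
hex_key_4 [([0.3971, -0.365, -0.0014], 0.62), ([0.6101, -0.2384, 0.1023], 0.25)]
wrist 65.70646984690485 319.15699268760346 243.67915849198454 [-2.36492601 -1.59553092 -0.26855191] [-0.62537601 -0.04249873  0.38120798]
test_jig [([0.5492, -0.2393, 0.0031], 0.68)]
guides [([0.5471, -0.2392, 0.0118], 0.48)]
rail []
module [([0.4965, -0.2438, 0.0098], 0.63)]
module_front [([0.4304, -0.2343, 0.0319], 0.69)]
loop_middle []
flange []
plunger_top []
hook_crook []
caliper []
side_cutters [([0.404, -0.0665, -0.0031], 0.67)]
hex_key_4 []
1.95
```

View pics/scene0.png

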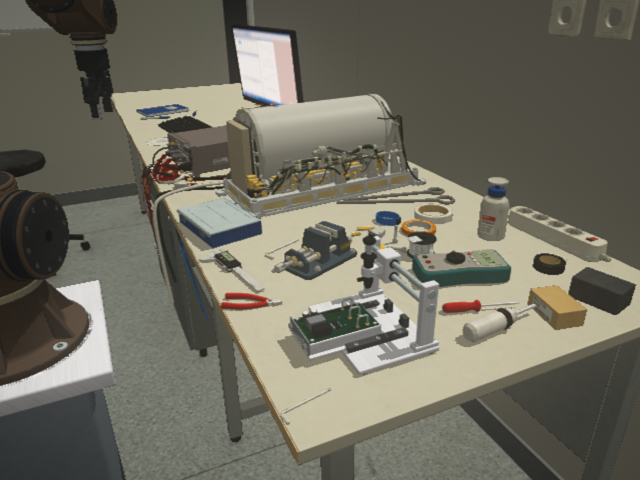

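View pics/top0.png

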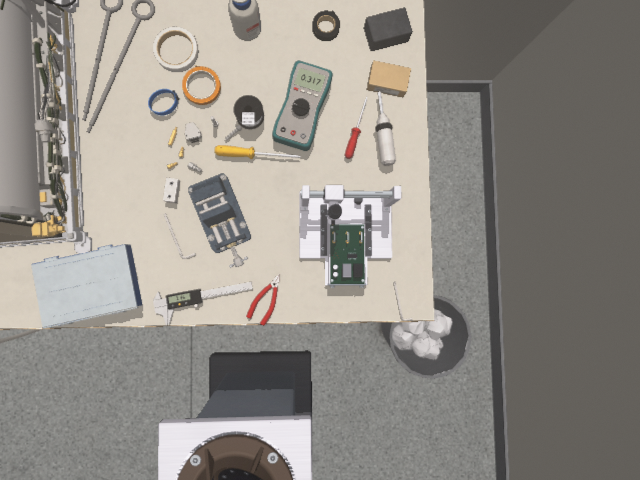

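The scene view shows the jig at about (370,320). In the top view it spans about (300–400, 185–290), with the black probe cap at (335,211), left of the middle loop. I'll refine the jig's pose by overlaying its model on the top view.

```bash
cat > h.py <<'E'
from cell import *
import cv2,numpy as np
from scipy.spatial.transform import Rotation as R
def proj(s,P):
    f=240/np.tan(np.radians(s["fov_y"]/2)); K=np.array([[f,0,s["cx"]],[0,f,s["cy"]],[0,0,1]])
    return cv2.projectPoints(np.array(P,float).reshape(-1,3),np.array(s["rvec"]),np.array(s["tvec"]),K,None)[0].reshape(-1,2)
def jig(p,o,yaw):
    c,s_=np.cos(yaw),np.sin(yaw); return [o[0]+c*p[0]-s_*p[1],o[1]+s_*p[0]+c*p[1],p[2]]
def tgt(p,yaw=0.0):
    """shift(mm)/turn to reach world p, tool down with tool y at world yaw+90"""
    o=observe(); A=np.array(o["tool_rot"]); d=A.T@(np.array(p)-o["eef_pos"])*1000
    c,s_=np.cos(yaw),np.sin(yaw)
    G=np.array([[0,-s_,c],[0,c,s_],[-1,0,0.]])
    return np.round(d,1),np.round(R.from_matrix(A.T@G).as_rotvec(),4)
E
python3 - <<'E'
from h import *
s=snapshot("top"); im=s["image"][:,:,::-1].copy()
x0,y0,x1,y1=285,170,415,300
Z=6
big=cv2.resize(im[y0:y1,x0:x1],None,fx=Z,fy=Z,interpolation=cv2.INTER_CUBIC)
raw=big.copy()
o=(0.548,-0.2405);
def dr(a,b,col,yaw=0):
    q=proj(s,[jig(a,o,yaw),jig(b,o,yaw)]); q=((q-[x0,y0]+.5)*Z).astype(int)
    cv2.line(big,tuple(q[0].tolist()),tuple(q[1].tolist()),col,1)
for e in (-.0545,.0545): dr((-.055,e,.022),(.055,e,.022),(0,0,255))
for e in (-.1,.1): 
    dr((-.055,e,.012),(.075,e,.012),(255,0,0))
dr((.063,-.088,.112),(.063,.088,.112),(0,255,0))
dr((.025,-.02,.158),(.025,.06,.158),(0,255,255))
cv2.imwrite("pics/topz.png",np.hstack([cv2.resize(big,(560,560))[:, :400],cv2.resize(big,(560,560))[:,400:]])); 
cv2.imwrite("pics/topraw.png",cv2.resize(raw,(600,600)))
for i,(t) in enumerate([[.46,0,.245],[.40,-.2405,.245]]): print(tgt(t))
E
```

```text
(array([ 3.000e-01, -4.532e+02,  4.267e+02]), array([-3.828e-01,  0.000e+00, -1.000e-04]))
(array([ 3.000e-01, -6.987e+02,  4.609e+02]), array([-3.828e-01,  0.000e+00, -1.000e-04]))
```

View pics/topz.png

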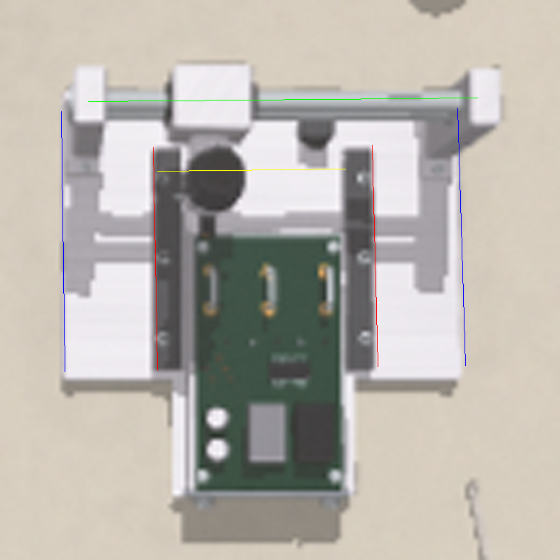

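View pics/topraw.png

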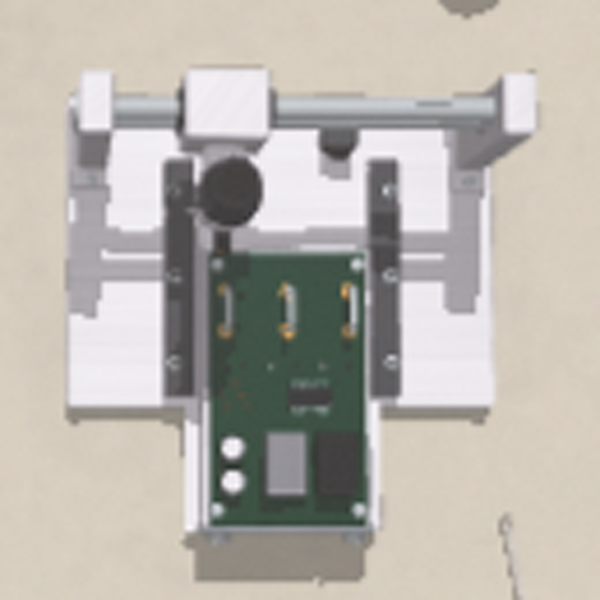

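The overlay fits with a yaw of about −0.7° and the jig origin near (0.547, −0.240). The cap is at zoomed pixel (217,180), close to the predicted x, and the three loops are at (210,290), (268,290) and (326,288). Moving over now.

```bash
python3 -m jog '[[[0,-227,213],[-0.2,0,0],0],[[0,-453,427],[-0.383,0,0],0],[[0,-453,427],[-0.383,0,0],0],[[0,-453,427],[-0.383,0,0],0],[[0,-453,427],[-0.383,0,0],0],[[0,-453,427],[-0.383,0,0],0],[[0,-453,427],[-0.383,0,0],0],[[0,-453,427],[-0.383,0,0],0],[[0,-453,427],[-0.383,0,0],0],[[0,-453,427],[-0.383,0,0],0],[[0,-453,427],[-0.383,0,0],0],[[0,-453,427],[-0.383,0,0],0]]' 20
python3 -c "
from h import *
print(tgt([.40,-.238,.2],-.013))"
```

```text
t: 3.5
eef_pos: [0.46, 0.0002, 0.2452]
tool_rot: [[-0.0, 0.001, 1.0], [0.0, 1.0, -0.001], [-1.0, 0.0, -0.0]]
contact_force: [0.2, 0.7, 0.5]
finger_gap: -0.0
(array([  45.1, -238.3,  -59.8]), array([ 0.0123, -0.0004, -0.0003]))
```

```bash
python3 -m jog '[[[0,-120,-33],[0.012,0,0],0],[[0,-238,-65],[0.012,0,0],0],[[0,-238,-65],[0.012,0,0],0],[[0,-238,-65],[0.012,0,0],0],[[0,-238,-65],[0.012,0,0],0],[[100,-238,-65],[0.012,0,0],0],[[160,-238,-65],[0.012,0,0],0],[[207,-238,-65],[0.012,0,0],0],[[207,-238,-65],[0.012,0,0],0],[[207,-238,-65],[0.012,0,0],0],[[207,-238,-65],[0.012,0,0],0]]'
python3 - <<'E'
from h import *
for n in ["scene","wrist"]:
    s=snapshot(n); im=s["image"][:,:,::-1]
    if n=="scene": im=cv2.resize(im[260:400,240:460],None,fx=3.5,fy=3.5,interpolation=cv2.INTER_CUBIC)
    cv2.imwrite(f"pics/{n}1.png",im)
print(observe()["contact_force"])
E
```

```text
t: 4.88
eef_pos: [0.3962, -0.2371, 0.0393]
tool_rot: [[0.001, 0.01, 1.0], [-0.001, 1.0, -0.01], [-1.0, -0.001, 0.001]]
contact_force: [0.0, 0.7, 0.2]
finger_gap: 0.0001
[ 0.18594303 -0.0411109  -0.22725066]
```

View pics/scene1.png

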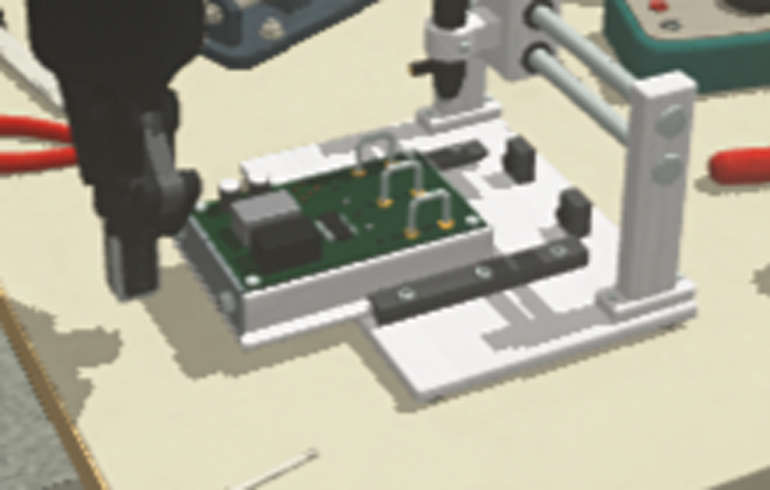

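View pics/wrist1.png

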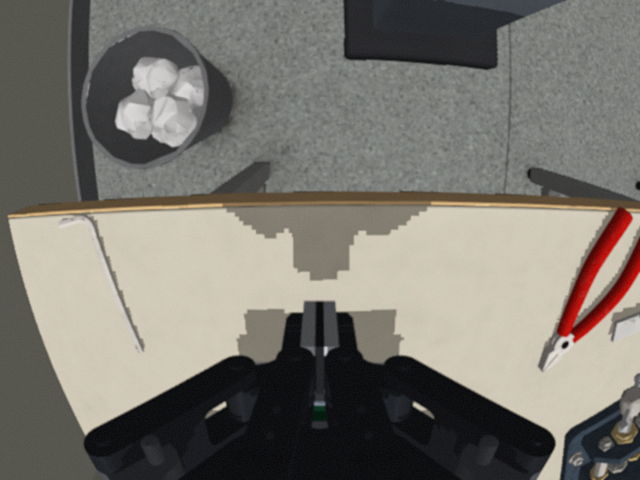

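The finger stands in front of the grey panel, centred between its screws. Pushing.

```bash
python3 -m jog '[[[2,0,12],[0,0,0],0],[[2,0,22],[0,0,0],0],[[2,0,28],[0,0,0],0],[[2,0,34],[0,0,0],0],[[2,0,40],[0,0,0],0],[[2,0,46],[0,0,0],0],[[2,0,52],[0,0,0],0],[[2,0,57],[0,0,0],0],[[2,0,60],[0,0,0],0],[[2,0,60],[0,0,0],0]]'
python3 -m jog '[[[0,0,1],[0,0,0],0],[[0,0,2],[0,0,0],0]]'
python3 - <<'E'
from h import *
s=snapshot("top"); print([landmark_of(t,s) for t in ["module","module_front","loop_middle"]])
im=s["image"][:,:,::-1]; cv2.imwrite("pics/t2.png",cv2.resize(im[170:300,285:415],(600,600),interpolation=cv2.INTER_CUBIC))
E
```

```text
t: 6.22
eef_pos: [0.4558, -0.2387, 0.0363]
tool_rot: [[0.001, 0.012, 1.0], [-0.0, 1.0, -0.012], [-1.0, -0.0, 0.001]]
contact_force: [0.1, -1.1, 0.3]
finger_gap: -0.0002
t: 6.48
eef_pos: [0.4572, -0.2386, 0.0363]
tool_rot: [[-0.0, 0.012, 1.0], [0.0, 1.0, -0.012], [-1.0, 0.0, -0.0]]
contact_force: [-2.3, 0.9, 0.8]
finger_gap: 0.0001
[[{'xyz': [0.5321, -0.2397, 0.0139], 'conf': 0.82}], [], [{'xyz': [0.5669, -0.242, 0.0517], 'conf': 0.64}]]
```

View pics/t2.png

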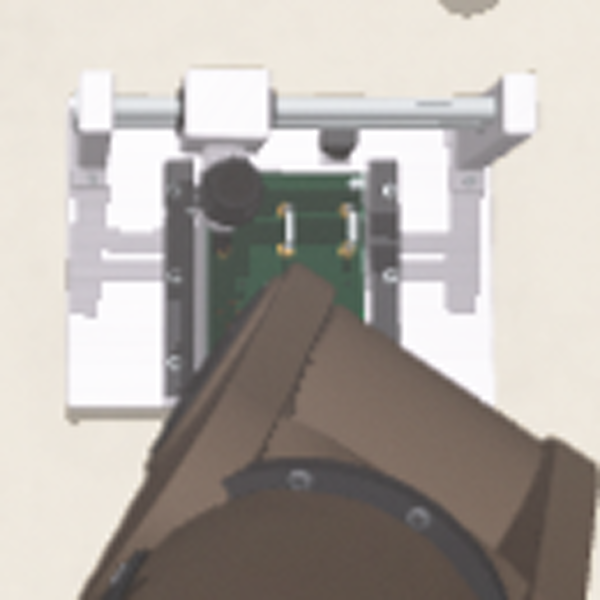

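The module is nearly home, with its middle loop now at (288,230) in the zoomed picture. I'll push on until the force rises.

```bash
python3 -m jog '[[[0,0,1],[0,0,0],0],[[0,0,2],[0,0,0],0],[[0,0,3],[0,0,0],0]]'
python3 -m jog '[[[0,0,1],[0,0,0],0],[[0,0,2],[0,0,0],0]]'
python3 -m jog '[[[0,0,1],[0,0,0],0],[[0,0,1],[0,0,0],0]]'
```

```text
t: 7.05
eef_pos: [0.4604, -0.2387, 0.0363]
tool_rot: [[0.0, 0.012, 1.0], [0.0, 1.0, -0.012], [-1.0, 0.0, 0.0]]
contact_force: [-1.8, 0.6, 0.6]
finger_gap: 0.0003
t: 7.3
eef_pos: [0.4622, -0.2386, 0.0362]
tool_rot: [[-0.001, 0.012, 1.0], [0.0, 1.0, -0.012], [-1.0, 0.0, -0.001]]
contact_force: [-6.8, -1.8, 4.9]
finger_gap: 0.0
t: 7.55
eef_pos: [0.4623, -0.2384, 0.0363]
tool_rot: [[-0.002, 0.012, 1.0], [0.001, 1.0, -0.012], [-1.0, 0.001, -0.002]]
contact_force: [-9.3, -1.9, 5.5]
finger_gap: 0.0001
```

```bash
python3 -m jog '[[[0,0,1],[0,0,0],0],[[0,0,2],[0,0,0],0],[[0,0,3],[0,0,0],0],[[0,0,3],[0,0,0],0]]'
```

```text
t: 8.05
eef_pos: [0.4625, -0.2381, 0.0362]
tool_rot: [[-0.008, 0.012, 1.0], [0.004, 1.0, -0.012], [-1.0, 0.004, -0.008]]
contact_force: [-28.0, -7.2, 14.6]
finger_gap: 0.0002
```

Force jumped to 28 N with no further motion, so the module is home against the stops. Backing off and going up, then I'll look again.

```bash
python3 -m jog '[[[0,0,-20],[0,0,0],0],[[0,0,-45],[0,0,0],0],[[-60,0,-50],[0,0,0],0],[[-120,0,-50],[0,0,0],0],[[-180,0,-50],[0,0,0],30],[[-220,0,-50],[0,0,0],46],[[-220,0,-50],[0,0,0],46],[[-220,0,-50],[0,0,0],46],[[-220,0,-50],[0,0,0],46]]'
python3 - <<'E'
from h import *
print(observe()["finger_gap"])
for n in ["top","scene","wrist"]:
    s=snapshot(n)
    for t in ["test_jig","module","loop_middle","flange","plunger_top","hook_crook","rail"]:
        r=landmark_of(t,s); print(n,t,[(np.round(a["xyz"],4).tolist(),round(a["conf"],2)) for a in r[:2]])
    im=s["image"][:,:,::-1]
    if n=="top": im=cv2.resize(im[170:300,285:415],(600,600),interpolation=cv2.INTER_CUBIC)
    if n=="scene":im=cv2.resize(im[220:370,280:460],None,fx=4,fy=4,interpolation=cv2.INTER_CUBIC)
    cv2.imwrite(f"pics/{n}3.png",im)
print(tgt([.571,-.207,.24],-.013))
E
```

```text
t: 9.18
eef_pos: [0.4161, -0.238, 0.255]
tool_rot: [[-0.002, 0.012, 1.0], [0.001, 1.0, -0.012], [-1.0, 0.001, -0.002]]
contact_force: [0.1, -0.3, 0.3]
finger_gap: 0.0458
0.04575946973341257
top test_jig [([0.5496, -0.238, 0.0008], 0.95)]
top module [([0.5377, -0.2392, 0.0162], 0.63)]
top loop_middle [([0.5704, -0.2434, 0.055], 0.77)]
top flange [([0.5747, -0.2069, 0.1278], 0.9), ([0.5729, -0.2092, 0.1588], 0.65)]
top plunger_top [([0.5719, -0.2059, 0.1599], 0.55)]
top hook_crook [([0.5694, -0.2017, 0.0642], 0.43)]
top rail [([0.6096, -0.237, 0.101], 0.58)]
scene test_jig [([0.5529, -0.2405, -0.0048], 0.61)]
scene module [([0.5425, -0.2331, 0.012], 0.68)]
scene loop_middle [([0.5732, -0.235, 0.0547], 0.97), ([0.5724, -0.2091, 0.1555], 0.35)]
scene flange [([0.5749, -0.2079, 0.1234], 0.97)]
scene plunger_top [([0.5719, -0.2075, 0.1551], 0.63)]
scene hook_crook []
scene rail [([0.6077, -0.2403, 0.1028], 0.88)]
wrist test_jig [([0.5374, -0.2397, 0.0095], 0.58)]
wrist module [([0.5383, -0.2395, 0.0089], 0.89)]
wrist loop_middle [([0.5712, -0.2407, 0.0562], 0.77), ([0.5717, -0.198, 0.0695], 0.46)]
wrist flange [([0.5791, -0.2065, 0.1255], 0.67), ([0.4062, 0.0682, 0.0009], 0.59)]
wrist plunger_top [([0.5733, -0.2103, 0.1601], 0.56)]
wrist hook_crook [([0.5702, -0.201, 0.0705], 0.64)]
wrist rail [([0.6104, -0.2461, 0.102], 0.74)]
(array([ 16.3,  33. , 154.3]), array([ 0.0012,  0.0001, -0.0001]))
```

View pics/top3.png

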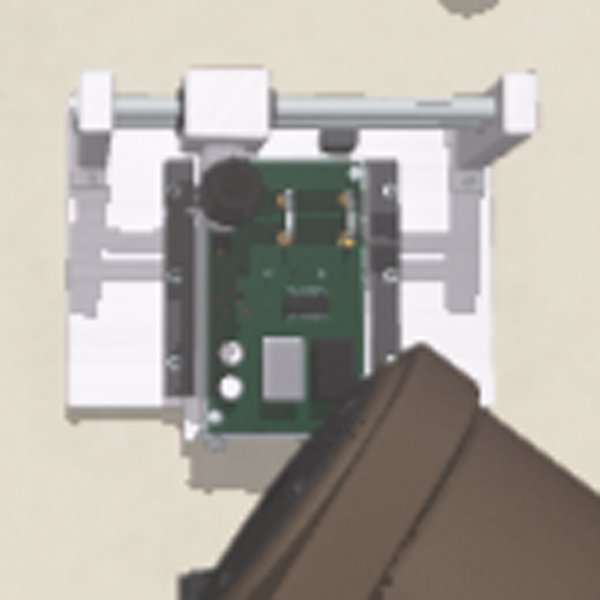

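View pics/scene3.png

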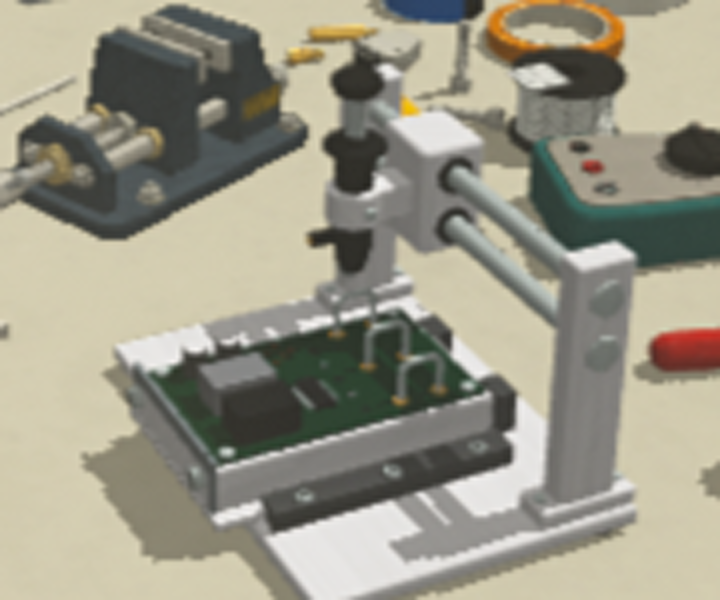

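View pics/wrist3.png

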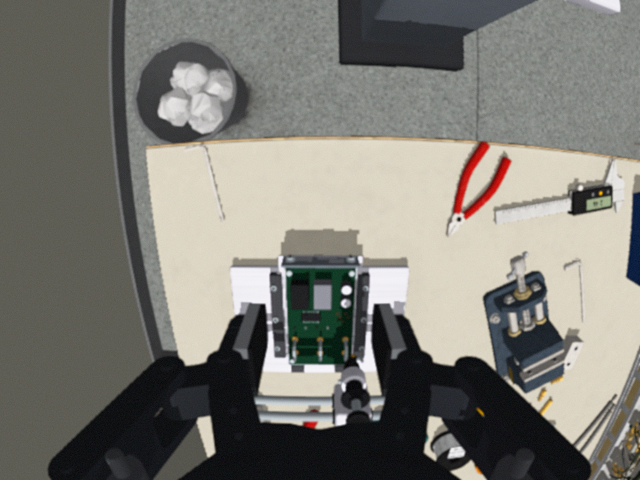

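All views show the module seated against the stops. In the zoomed top view the cap is at (231,190), and in the scene view it sits at (357,80), about 9 mm thick on a thin silver stem. I'll straddle the cap with the jaws along y and check before closing.

```bash
python3 -m jog '[[[0,15,60],[0,0,0],46],[[0,32,120],[0,0,0],46],[[0,32,157],[0,0,0],46],[[0,32,157],[0,0,0],46],[[0,32,157],[0,0,0],46],[[30,32,157],[0,0,0],46],[[50,32,157],[0,0,0],46],[[65,32,157],[0,0,0],46],[[65,32,157],[0,0,0],46]]'
python3 - <<'E'
from h import *
print(tgt([.573,-.2075,.161],-.013))
for n in ["top","scene","wrist"]:
    s=snapshot(n); im=s["image"][:,:,::-1]
    if n=="scene":im=cv2.resize(im[200:320,310:450],None,fx=5,fy=5,interpolation=cv2.INTER_CUBIC)
    cv2.imwrite(f"pics/{n}4.png",im)
E
```

```text
t: 11.5
eef_pos: [0.573, -0.2081, 0.1908]
tool_rot: [[-0.001, 0.012, 1.0], [0.001, 1.0, -0.012], [-1.0, 0.001, -0.001]]
contact_force: [-0.6, -0.9, 0.4]
finger_gap: 0.0461
(array([29.8,  0.6, -0. ]), array([ 0.0006, -0.0012, -0.0007]))
```

View pics/scene4.png

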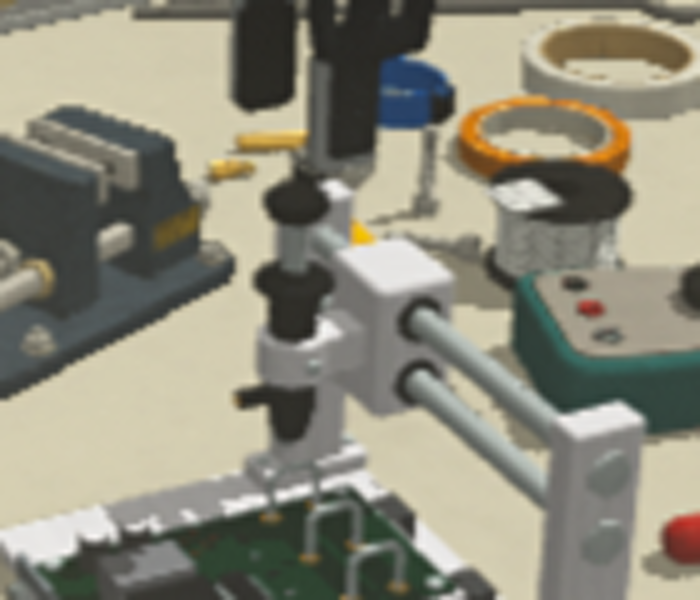

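View pics/wrist4.png

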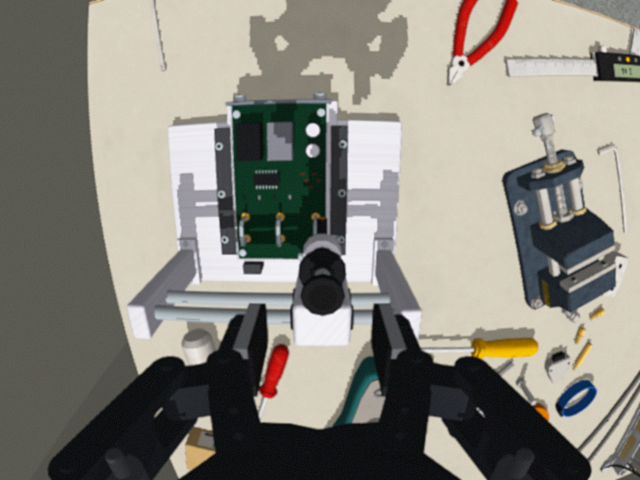

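The wrist view shows the cap at (325,290), laterally centred between the finger pads (268 and 372). Descend and grip.

```bash
python3 -m jog '[[[15,0.5,0],[0,0,0],46],[[30,0.5,0],[0,0,0],46],[[30,0.5,0],[0,0,0],46]]' 20
python3 -m jog '[[[0,0,0],[0,0,0],34],[[0,0,0],[0,0,0],24],[[0,0,0],[0,0,0],15],[[0,0,0],[0,0,0],15],[[0,0,0],[0,0,0],15],[[0,0,0],[0,0,0],15]]' 20
python3 - <<'E'
from h import *
for n in ["scene","wrist"]:
    s=snapshot(n); im=s["image"][:,:,::-1]
    if n=="scene":im=cv2.resize(im[200:320,310:450],None,fx=5,fy=5,interpolation=cv2.INTER_CUBIC)
    cv2.imwrite(f"pics/{n}5.png",im)
E
```

```text
t: 12.02
eef_pos: [0.5732, -0.2072, 0.1596]
tool_rot: [[-0.002, 0.012, 1.0], [0.001, 1.0, -0.012], [-1.0, 0.001, -0.003]]
contact_force: [0.4, -0.9, -0.5]
finger_gap: 0.0459
t: 12.78
eef_pos: [0.5739, -0.2076, 0.1614]
tool_rot: [[0.001, 0.012, 1.0], [-0.0, 1.0, -0.012], [-1.0, -0.0, 0.001]]
contact_force: [1.4, 1.2, 2.2]
finger_gap: 0.0202
```

View pics/scene5.png

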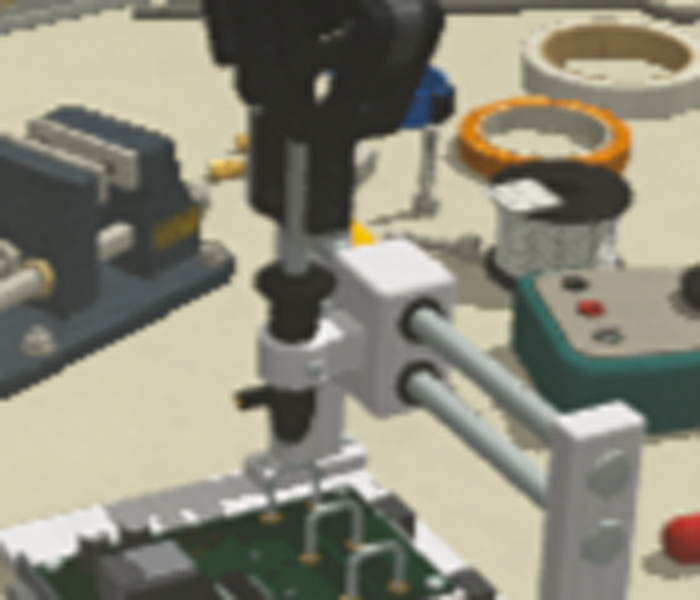

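View pics/wrist5.png

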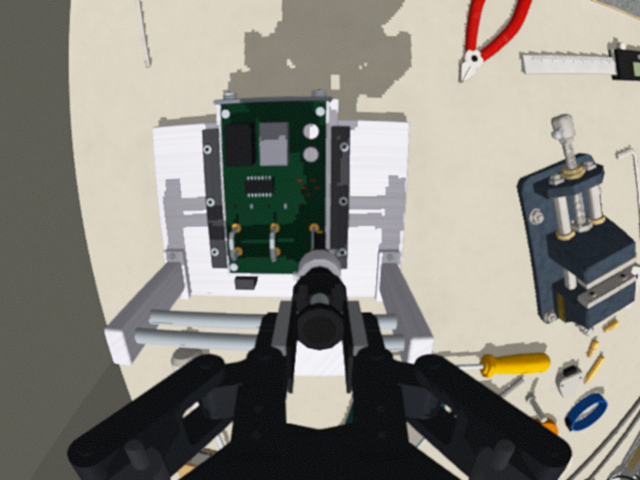

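The cap is gripped with a 20 mm gap and small forces. Sliding right by 52 mm.

```bash
python3 -m jog '[[[0,-6,0],[0,0,0],15],[[0,-16,0],[0,0,0],15],[[0,-26,0],[0,0,0],15],[[0,-36,0],[0,0,0],15],[[0,-46,0],[0,0,0],15],[[0,-52,0],[0,0,0],15],[[0,-52,0],[0,0,0],15],[[0,-52,0],[0,0,0],15]]' 20
python3 - <<'E'
from h import *
for n in ["scene","wrist","top"]:
    s=snapshot(n); im=s["image"][:,:,::-1]
    for t in ["loop_middle","flange","plunger_top","hook_crook"]:
        r=landmark_of(t,s); print(n,t,[(np.round(a["xyz"],4).tolist(),round(a["conf"],2)) for a in r[:2]])
    if n=="scene":im=cv2.resize(im[230:350,330:450],None,fx=5,fy=5,interpolation=cv2.INTER_CUBIC)
    if n=="wrist":im=cv2.resize(im[180:360,220:420],None,fx=3.3,fy=3.3,interpolation=cv2.INTER_CUBIC)
    cv2.imwrite(f"pics/{n}6.png",im)
E
```

```text
t: 13.88
eef_pos: [0.5731, -0.2596, 0.1613]
tool_rot: [[0.0, 0.012, 1.0], [-0.0, 1.0, -0.012], [-1.0, -0.0, 0.0]]
contact_force: [2.5, -0.6, 0.8]
finger_gap: 0.0199
scene loop_middle [([0.5724, -0.2317, 0.0548], 0.58)]
scene flange [([0.5727, -0.2588, 0.1224], 0.76)]
scene plunger_top [([0.572, -0.2579, 0.1548], 0.44)]
scene hook_crook []
wrist loop_middle [([0.572, -0.245, 0.0549], 0.81), ([0.4744, -0.2362, 0.0301], 0.37)]
wrist flange [([0.5768, -0.2577, 0.129], 0.85)]
wrist plunger_top [([0.575, -0.2626, 0.1568], 0.56)]
wrist hook_crook [([0.5676, -0.2512, 0.0681], 0.96)]
top loop_middle []
top flange []
top plunger_top []
top hook_crook []
```

View pics/scene6.png

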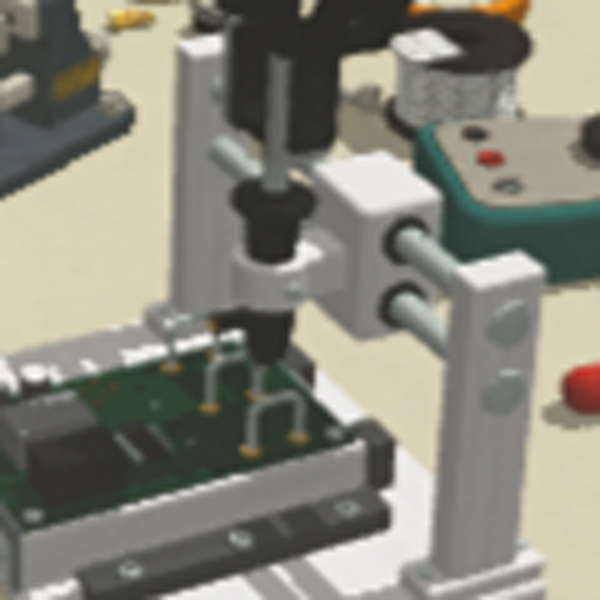

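View pics/wrist6.png

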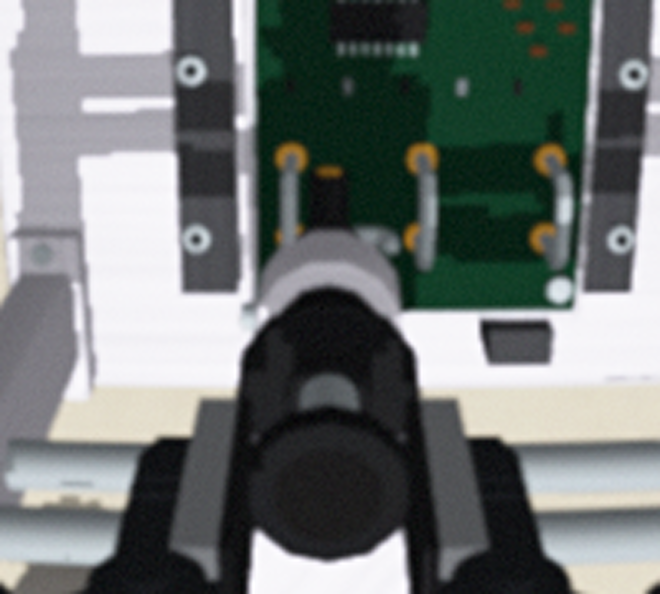

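The wrist view shows the middle loop at column 425, the right loop at 290, and the hook tip at (390,240), so the hook will come down between the two. Pressing.

```bash
python3 -m jog '[[[4,0,0],[0,0,0],15],[[8,0,0],[0,0,0],15],[[12,0,0],[0,0,0],15],[[15,0,0],[0,0,0],15],[[17,0,0],[0,0,0],15],[[17,0,0],[0,0,0],15],[[17,0,0],[0,0,0],15]]' 40
python3 - <<'E'
from h import *
print(observe()["contact_force"])
for n in ["scene","wrist"]:
    s=snapshot(n); im=s["image"][:,:,::-1]
    for t in ["loop_middle","flange","plunger_top","hook_crook"]:
        r=landmark_of(t,s); print(n,t,[(np.round(a["xyz"],4).tolist(),round(a["conf"],2)) for a in r[:2]])
    if n=="scene":im=cv2.resize(im[230:350,330:450],None,fx=5,fy=5,interpolation=cv2.INTER_CUBIC)
    if n=="wrist":im=cv2.resize(im[180:360,220:420],None,fx=3.3,fy=3.3,interpolation=cv2.INTER_CUBIC)
    cv2.imwrite(f"pics/{n}7.png",im)
E
```

```text
t: 15.5
eef_pos: [0.5732, -0.2595, 0.1444]
tool_rot: [[0.0, 0.012, 1.0], [0.0, 1.0, -0.012], [-1.0, 0.0, 0.0]]
contact_force: [-0.2, 2.3, 5.5]
finger_gap: 0.019
[-0.20427104  2.31019149  5.4786029 ]
scene loop_middle [([0.5741, -0.2338, 0.0532], 0.79)]
scene flange [([0.5745, -0.2568, 0.1232], 0.97)]
scene plunger_top [([0.5709, -0.2606, 0.1385], 0.46)]
scene hook_crook [([0.5723, -0.2535, 0.0495], 0.58)]
wrist loop_middle [([0.5706, -0.2389, 0.0533], 0.74)]
wrist flange []
wrist plunger_top [([0.5748, -0.264, 0.1411], 0.71), ([0.4748, -0.2343, 0.0304], 0.56)]
wrist hook_crook [([0.5669, -0.2521, 0.0512], 0.59)]
```

View pics/scene7.png

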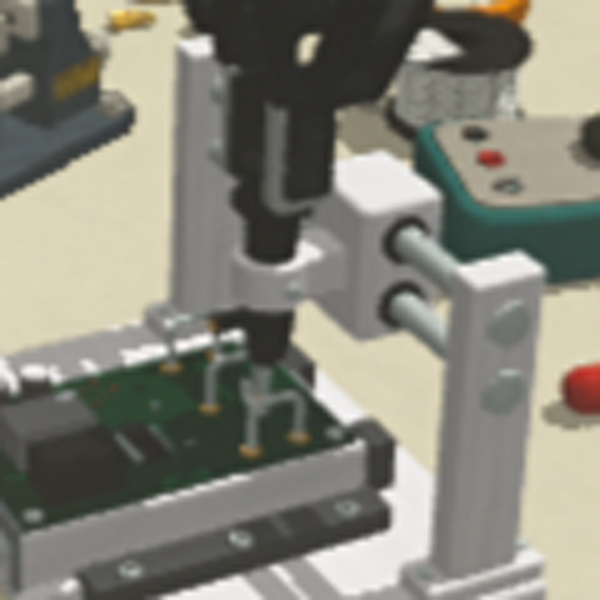

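View pics/wrist7.png

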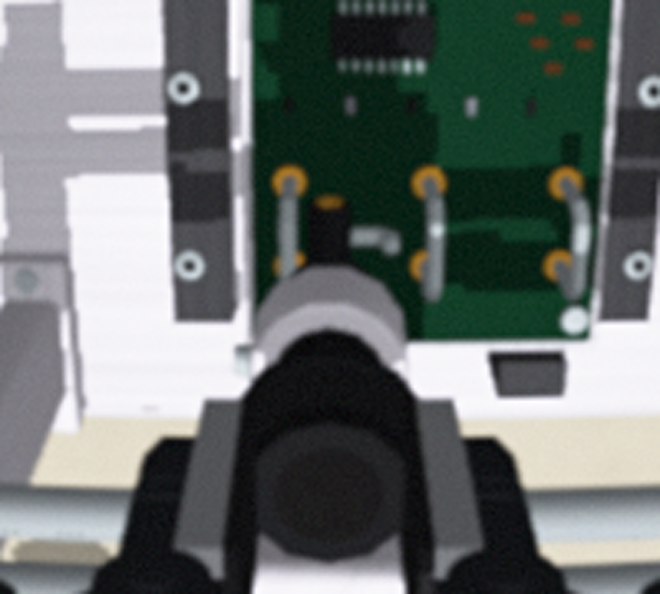

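The hook is out at (375,238), midway between the loops, with 5.5 N of spring force, which matches about 17 mm pressed. Its tip is 8–9 mm from the middle bar at column 434, so I need to draw it left about 14.5 mm.

```bash
python3 -m jog '[[[1,0,0],[0,0,0],15],[[1,3,0],[0,0,0],15],[[1,6,0],[0,0,0],15],[[1,9,0],[0,0,0],15],[[1,12,0],[0,0,0],15],[[1,14.5,0],[0,0,0],15],[[1,14.5,0],[0,0,0],15],[[1,14.5,0],[0,0,0],15]]' 40
python3 - <<'E'
from h import *
print(observe()["contact_force"])
for n in ["scene","wrist"]:
    s=snapshot(n); im=s["image"][:,:,::-1]
    for t in ["loop_middle","flange","plunger_top","hook_crook"]:
        r=landmark_of(t,s); print(n,t,[(np.round(a["xyz"],4).tolist(),round(a["conf"],2)) for a in r[:2]])
    if n=="scene":im=cv2.resize(im[230:350,330:450],None,fx=5,fy=5,interpolation=cv2.INTER_CUBIC)
    if n=="wrist":im=cv2.resize(im[180:360,220:420],None,fx=3.3,fy=3.3,interpolation=cv2.INTER_CUBIC)
    cv2.imwrite(f"pics/{n}8.png",im)
E
```

```text
t: 17.0
eef_pos: [0.5734, -0.2451, 0.1435]
tool_rot: [[0.0, 0.012, 1.0], [-0.0, 1.0, -0.012], [-1.0, -0.0, 0.0]]
contact_force: [0.4, 1.0, 6.3]
finger_gap: 0.0189
[0.38737801 0.96964342 6.31847625]
scene loop_middle [([0.575, -0.2342, 0.0574], 0.59), ([0.5693, -0.2375, 0.0492], 0.26)]
scene flange [([0.573, -0.2443, 0.1241], 0.69)]
scene plunger_top [([0.5728, -0.2446, 0.1366], 0.46)]
scene hook_crook [([0.5706, -0.2394, 0.0473], 0.61)]
wrist loop_middle [([0.5717, -0.2387, 0.0531], 0.87)]
wrist flange [([0.5743, -0.245, 0.1292], 0.91), ([0.4736, -0.2344, 0.0294], 0.33)]
wrist plunger_top [([0.5741, -0.2494, 0.1411], 0.86)]
wrist hook_crook [([0.5675, -0.2371, 0.0506], 0.97)]
```

View pics/scene8.png

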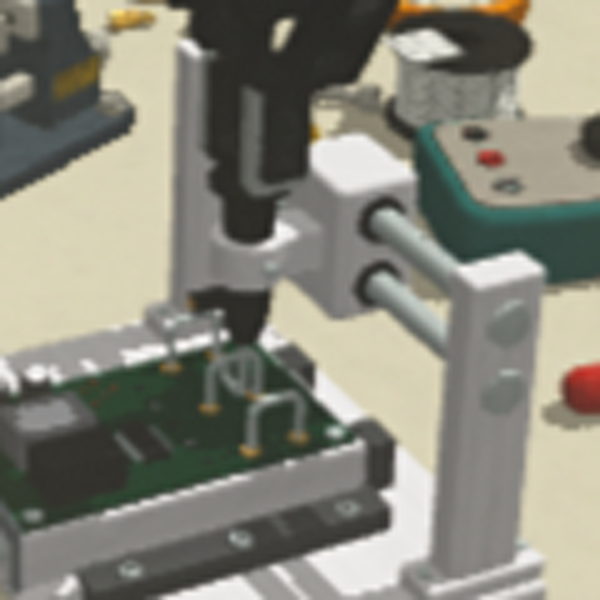

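View pics/wrist8.png

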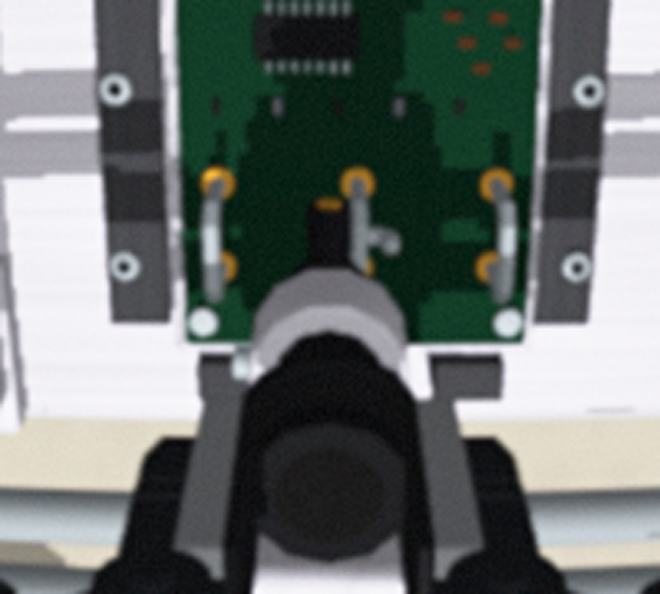

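The bar at column 360 now lies between the shank and the tip (388), centred. I'll let the plunger rise in the grip, then open.

```bash
python3 -m jog '[[[-2,0,0],[0,0,0],15],[[-4,0,0],[0,0,0],15],[[-6,0,0],[0,0,0],15],[[-8,0,0],[0,0,0],15],[[-8,0,0],[0,0,0],15]]' 40
python3 -m jog '[[[0,0,0],[0,0,0],26],[[0,0,0],[0,0,0],34],[[0,0,0],[0,0,0],46],[[0,0,0],[0,0,0],46],[[0,0,0],[0,0,0],46]]' 20
python3 - <<'E'
from h import *
for n in ["scene","wrist"]:
    s=snapshot(n); im=s["image"][:,:,::-1]
    for t in ["loop_middle","plunger_top","hook_crook"]:
        r=landmark_of(t,s); print(n,t,[(np.round(a["xyz"],4).tolist(),round(a["conf"],2)) for a in r[:2]])
    if n=="scene":im=cv2.resize(im[230:350,330:450],None,fx=5,fy=5,interpolation=cv2.INTER_CUBIC)
    if n=="wrist":im=cv2.resize(im[180:360,220:420],None,fx=3.3,fy=3.3,interpolation=cv2.INTER_CUBIC)
    cv2.imwrite(f"pics/{n}9.png",im)
E
```

```text
t: 18.12
eef_pos: [0.5734, -0.2451, 0.1514]
tool_rot: [[0.0, 0.012, 1.0], [-0.0, 1.0, -0.012], [-1.0, -0.0, 0.0]]
contact_force: [1.8, -0.3, 3.8]
finger_gap: 0.0188
t: 18.75
eef_pos: [0.5733, -0.245, 0.1512]
tool_rot: [[-0.0, 0.012, 1.0], [0.0, 1.0, -0.012], [-1.0, 0.0, -0.0]]
contact_force: [0.1, 0.2, -0.6]
finger_gap: 0.0458
scene loop_middle [([0.5726, -0.2312, 0.0586], 0.9), ([0.409, 0.0644, 0.0012], 0.64)]
scene plunger_top [([0.5712, -0.2338, 0.0567], 0.72), ([0.573, -0.2456, 0.1481], 0.68)]
scene hook_crook []
wrist loop_middle [([0.5708, -0.2397, 0.0558], 0.78)]
wrist plunger_top [([0.5715, -0.2472, 0.151], 0.71)]
wrist hook_crook [([0.5687, -0.2374, 0.0613], 0.87), ([0.6114, -0.2422, 0.0998], 0.28)]
```

View pics/scene9.png

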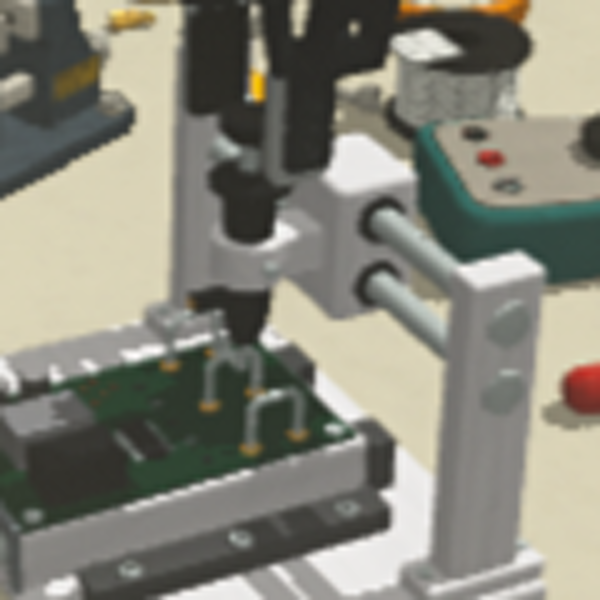

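View pics/wrist9.png

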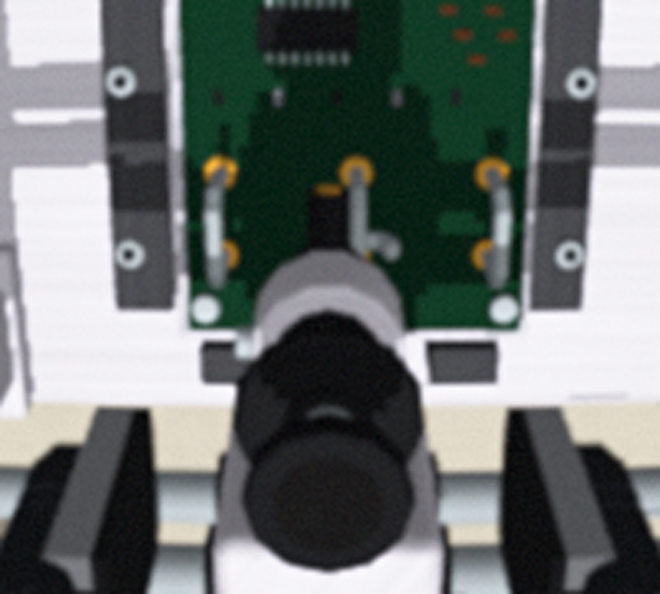

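The hook holds the middle loop: the bar at column 358 is between the shank and the tip at 385, and the cap stays about 9 mm down. The jaws are clear on both sides, so I'll lift straight up.

```bash
python3 -m jog '[[[-20,0,0],[0,0,0],46],[[-50,0,0],[0,0,0],46],[[-80,0,0],[0,0,0],46],[[-90,0,-60],[0,0,0],46],[[-90,0,-100],[0,0,0],46],[[-90,0,-100],[0,0,0],46],[[-90,0,-100],[0,0,0],46]]'
python3 - <<'E'
from h import *
for n in ["scene","wrist","top"]:
    s=snapshot(n); im=s["image"][:,:,::-1]
    for t in ["test_jig","module","loop_middle","plunger_top","hook_crook","caliper","side_cutters","hex_key_4"]:
        r=landmark_of(t,s); print(n,t,[(np.round(a["xyz"],4).tolist(),round(a["conf"],2)) for a in r[:2]])
    if n=="scene":im=cv2.resize(im[230:350,330:450],None,fx=5,fy=5,interpolation=cv2.INTER_CUBIC)
    cv2.imwrite(f"pics/{n}10.png",im)
E
```

```text
t: 20.02
eef_pos: [0.474, -0.2441, 0.2416]
tool_rot: [[0.001, 0.012, 1.0], [-0.0, 1.0, -0.012], [-1.0, -0.0, 0.001]]
contact_force: [-0.3, 0.2, 0.5]
finger_gap: 0.0464
scene test_jig [([0.5483, -0.2394, -0.002], 0.88)]
scene module [([0.5415, -0.2361, 0.0159], 0.95)]
scene loop_middle [([0.5725, -0.2327, 0.0561], 0.82), ([0.6083, -0.2432, 0.1037], 0.21)]
scene plunger_top [([0.5718, -0.2444, 0.1503], 0.44)]
scene hook_crook []
scene caliper [([0.4087, 0.0622, 0.0016], 0.77)]
scene side_cutters [([0.4016, -0.0672, -0.0026], 0.8)]
scene hex_key_4 [([0.3934, -0.3633, -0.0044], 0.49)]
wrist test_jig []
wrist module [([0.538, -0.2431, 0.0122], 0.68)]
wrist loop_middle [([0.5725, -0.2429, 0.055], 0.68)]
wrist plunger_top [([0.5718, -0.2481, 0.1479], 0.66)]
wrist hook_crook [([0.5704, -0.236, 0.0626], 0.67)]
wrist caliper [([0.4041, 0.0631, 0.0026], 0.74)]
wrist side_cutters [([0.4052, -0.0717, -0.0013], 0.93)]
wrist hex_key_4 [([0.3955, -0.3616, 0.0015], 0.93)]
top test_jig []
top module [([0.5363, -0.2421, 0.017], 0.96), ([0.5732, -0.2441, 0.1255], 0.24)]
top loop_middle [([0.571, -0.2449, 0.0562], 0.88), ([0.6133, -0.2409, 0.1033], 0.74)]
top plunger_top [([0.5749, -0.244, 0.151], 0.59)]
top hook_crook [([0.571, -0.2403, 0.0575], 0.62)]
top caliper [([0.4053, 0.0665, -0.0042], 0.9)]
top side_cutters [([0.4082, -0.0705, -0.0039], 0.83)]
top hex_key_4 []
```

View pics/scene10.png

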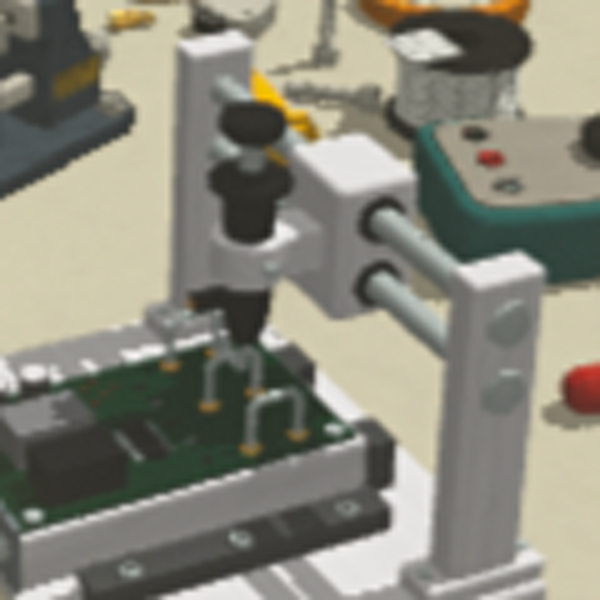

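View pics/wrist10.png

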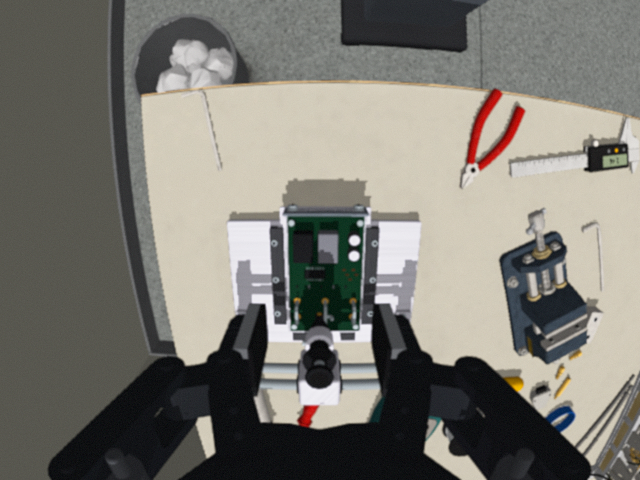

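The arm is clear, the cap stays down at z of about 0.149 (about 9 mm pressed), and the module is still against its stops. The tools have not moved. Handing in.

```bash
python3 -c "
from cell import *
print(hand_in()); print(observe()['t'])"
```

```text
the job is handed in; nothing more can be done
None
the job is handed in; nothing more can be done
```

The job is done and handed in at about 20 s of the 53 s allowed; no verdict was reported.

**What I did:**
- **Module:** I pushed it with closed fingers until the force rose to about 28 N with no further movement, so it was against the stops.
- **Slide and press:** I gripped the plunger cap, slid the probe 52 mm to the right and pressed about 17–18 mm. The hook came out between the middle and right loops.
- **Catch:** I drew the hook 14.5 mm left under the middle bar, let the plunger rise in the grip, then opened the jaws and backed the arm away.

**Last checks:**
- **Hook:** The pictures show the middle bar in the hook. The plunger cap stays at about 0.149 m, which is roughly 9 mm pressed and matches a caught loop.
- **Position:** The module is still against its stops. The jaws are free, with force readings near zero. The bystander tools read within about 5 mm of where they started, which is within the networks' error.
- **Disagreements:** The networks differed by about 12 mm on the middle loop's y (−0.233 to −0.245 m). They also put the hook's height at 0.058–0.063 m against the expected 0.056 m. For the sideways draw I went by the pixel offsets in the wrist picture instead. The hook's contact force on the loop could not be measured directly.

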